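Tamp the packing pieces level in a filter cell

ROBOT

A 6-joint arm with a two-finger parallel gripper is mounted at the origin on a cart in front of the work surface, level with it; the furniture and walls round the work are solid. World frame = base frame: x ahead of the robot, y to its left, z up, the work surface at z = 0. Lengths are in m, angles in degrees, forces in N, time in s.
With the tool pointing down it reaches from about 0.3 to 0.75 m from the base axis. Payload 8.5 kg.
Tool frame: the origin (TCP) lies on the centre line of the jaws, within the pads' length; the fingertips stand 19 mm ahead of it and the grasp point (between the pads) is the TCP (env.tcp_to_tips is the z of the fingertips in the tool frame, in m); z points along the fingers, y is the line along which they close (so a half turn about z gives the same grasp; the last joint's range is limited). The gripper opens to 85 mm and grips with 20 to 120 N. Pads are 22 mm wide; open, the fingers measure 114 mm over their backs; the gripper's body (76 mm by 85 mm) begins 54 mm behind the grasp point. The pads swing forward as they close: fully open they stand 13 mm farther back than shut.
Start: joints at [-81.664, 21.807, 74.336, -0, 83.858, -12.336], TCP at [0.194, -0.515, 0.25] pointing down, gripper open.
Joint ranges: [-178.18, 178.18], [-50.72, 133.34], [12.68, 142.11], [-81.47, 261.47], [9.98, 163.14], [-165.26, 165.26]. Speed limits (degrees/s): [136.94, 136.94, 180, 180, 180, 180].

INTERFACE

Orientations are given as a 3x3 rotation matrix whose columns are the frame's x, y, z axes.
In Python, from rig import env gives the robot as it stands.
- The arm moves only by the tool servo_tool, never from a script. Its argument "steps" is a list of rows, each an object of numbers: "tx", "ty", "tz": the shift along the world's x, y, z in cm; "yaw": the turn about the world's z in degrees; "claw": the finger opening in cm, from 0 to 8.54. In form: [{"tx": .., "ty": .., "tz": .., "yaw": .., "claw": ..}, ...]. A call has 1 to 20 rows; each row shifts and turns the commanded pose from where the row before left it; what a row does not reach is not made up. A row lasts 1/10 s, in which the tool goes at most 50 mm and 8.59 degrees, less where a joint would pass 70% of its speed; a pose out of reach is approached as far as the arm can. A call with a gripper value outside its range is refused whole. The fingers move at their own pace and stop on an object; "newtons" is the grip in N (left out, the last holds). Time passes only in rows, so rows that do not move let the fingers close. It gives the time, the measured TCP pose, the force, the opening and the grip force at its end, in the units of the state.
- env.observe(): the state, without advancing time (a new reading comes with each control period).
- env.get_image(name): name is "side" or "top" or "wrist"; returns (picture, depth): 480x640x3 uint8, red, green, blue; 480x640 float32, m along the optical axis (not along the pixel's ray), 0 where there is no reading.
- env.camera_model(name): a dict with "fovy" (degrees; the focal length in pixels is half the picture's height over the tangent of half this angle, whatever the lens; pixels are square), "cx", "cy" (the principal point, pixels), "T" (4x4, takes a point from camera to world coordinates). Camera axes: x right, y down, z forward; pixel columns grow to the right and rows downward; lengths in m; the calibration is good to about 2 mm. A picture is of the moment at which its call begins: read the wrist's pose just before it. camera_model takes no time and is no camera call; for the wrist camera it gives the pose at the moment of the call.
- env.close_job(): hands the job in; it is judged then, once.
The state is a dict: "time_s": time; "q": joint angles; "qvel": joint speeds; "joint_efforts": joint torques, N m; "position": TCP position; "tool_rot": TCP orientation; "ft_force": force on the tool from outside, world axes, zero at the start; "wrist_torque": the same for the moment, N m; "grip_width": finger opening in m; "gripper_force": force on a finger pad.
Only numpy, scipy, OpenCV 4.12 (cv2) and the standard library are available. Lean on these libraries where they do the work, as an engineer would, in place of code of your own. Each camera call takes 0.05 s, during which the arm holds its last target. There are 200 camera calls.

TASK

One of the ceramic packing pieces in the round blue bin stands proud of the others. Pick up the flat round tamper and, keeping hold of it, press it down centred and level on the pieces until the proud one has gone right down and the whole bed is level, then stand the tamper upright on the bench again, well clear of the bin. Use the tamper for this, not the fingers.

Things in the scene. Friction and masses are not known exactly. Their poses are not given: they have to be found in the camera images.
- bin: Round open blue plastic bin, fixed. Outer diameter 140 mm (146 at the rim), inner 132, rim 62 mm high, floor 5 mm thick. Origin: centre of its underside, z up. In it are seven brown ceramic pieces, blunt cones 28 mm high, 36 mm wide at one end, 20 at the other. Six stand loose on their wide ends, tops 33 mm above the bench: three round the middle, three further out, with free floor round them.
- proud: The seventh piece, on its narrow end, wedged between the three inner ones in the middle of the bin, its top about 15 mm higher than theirs. Origin: centre of its narrow underside, z up. Pressed straight down from above (a few newtons, under 15) it drives them apart and goes down until it stands on the bin's floor, its top then 33 mm above the bench like the rest.
- tamper: Tamper standing loose and upright on the bench, 0.3 kg: steel disc 100 mm in diameter, 10 mm thick; steel collar up to 24 mm; straight round black handle 28 mm in diameter from 24 to 130 mm above the disc's underside. Origin: centre of the flat underside (the tamping face), z up along the handle. Grip the handle from above, about 100 mm above the face, at any yaw.
Things that resemble listed ones, but are neither listed nor needed, are in the scene too. What is shaped like the tamper but yellow is not meant.

How it is judged (in metres and radians):
On the way:
1. the held tamper, upright and centred in the bin, is pressed down on the pieces until its face is level with the tops of the bed (horizontal distance between tamper and bin below 0.02 m and contact force between the fingers and tamper above 1 N and z of tamper in the frame of bin below 0.038 m and angle between tamper's own z axis and vertical below 0.175 rad), for 0.1 s.
At the end, for the whole second after the job is handed in: The piece that stood proud is down between the others in the middle of the bin, its underside within 6 mm of the bin's floor and tilted less than 14 degrees; the tamper stands released, upright (within 10 degrees) and at rest on the bench, its axis more than 125 mm from the bin's (z of proud in the frame of bin below 0.011 m and horizontal distance between proud and bin below 0.03 m and angle between proud's own z axis and vertical below 0.25 rad and height (world z) of tamper between -0.008 and 0.008 m and angle between tamper's own z axis and vertical below 0.175 rad and horizontal distance between tamper and bin above 0.125 m and linear speed of each of tamper, proud below 0.02 m/s); the robot touches nothing.
It fails at once if the fingers push on the proud piece (contact force between the fingers and proud above 0.5 N).
It also fails if it takes over 54 s, if anything falls off the work surface, if the arm or the gripper's body presses on something with over 40 N, if the wrist force passes 120 N, or if a joint passes its speed limit or range.

## Working session

There is one attempt and no reset: what is moved stays moved. The work goes in short steps, Python scripts to look and compute and a tool call to move; the robot and the scene stay as the last step left them, time stands still between calls to the robot, and variables do not carry over. Pictures are saved under pics/ and viewed, at most 10 in all, crops included, and the job is handed in when it is done.

Besides the shell and the picture viewer there is one more tool, called after "Request:" as name(argument=value, ...) on one line, values as JSON. servo_tool: Moves the arm, as the interface text tells. Its arguments: {"type":"object","properties":{"steps":{"type":"array"},"newtons":{"type":"number"}},"required":["steps"]}

```bash
mkdir -p pics; python3 - <<'E'
from rig import env
import cv2,numpy as np
for n in("top","side"):
    im,d=env.get_image(n); m=env.camera_model(n)
    np.savez(f"pics/{n}.npz",im=im,d=d,**m)
    cv2.imwrite(f"pics/{n}.png",im[:,:,::-1]); print(n,m,(d>0).mean())
o=env.observe();print(o["time_s"],o["position"],o["tool_rot"],o["ft_force"])
E
```

```text
top {'fovy': 50.2627807436512, 'cx': 322.0238195769062, 'cy': 242.904981965476, 'T': array([[ 0.00278553, -0.99715507,  0.07532603,  0.4198655 ],
       [-0.99898895, -0.00615473, -0.04453314,  0.05111057],
       [ 0.04487006, -0.07512583, -0.99616404,  0.91787209],
       [ 0.        ,  0.        ,  0.        ,  1.        ]])} 0.9958626302083333
side {'fovy': 46.97157856730123, 'cx': 309.8760607555349, 'cy': 242.43817702190677, 'T': array([[-0.99891302, -0.00986036,  0.04555831,  0.42341455],
       [-0.04266197,  0.5871982 , -0.80831815,  0.69225695],
       [-0.01878144, -0.80938313, -0.58698059,  0.54441552],
       [ 0.        ,  0.        ,  0.        ,  1.        ]])} 0.99607421875
0.1 [ 0.19410741 -0.51435891  0.2497651 ] [[ 9.35633662e-01  3.52972523e-01 -2.20400701e-04]
 [ 3.52972499e-01 -9.35632780e-01  1.30983625e-03]
 [ 2.56122087e-04 -1.30332228e-03 -9.99999118e-01]] [-0.12389828  0.69498815  0.45607655]
```

View pics/top.png

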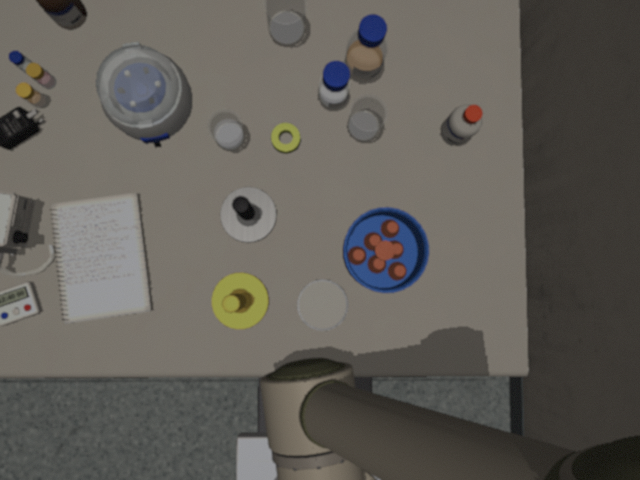

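View pics/side.png

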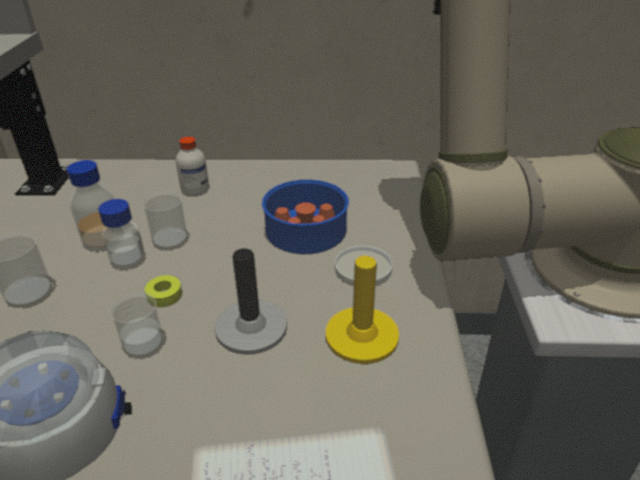

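Top view: the candidates are the grey disc with black handle at (248,214), the yellow look-alike at (240,300), and a pale flat dish at (322,304). I choose the grey/black one. The bin is at (386,250), with the proud piece near (385,250). The side view shows the tamper at (250,325), the yellow one at (362,333) and the bin at (306,215).

```bash
cat > h.py <<'E'
import numpy as np,cv2
def load(n): return np.load(f"pics/{n}.npz")
def ray(D,uv,z):
    uv=np.atleast_2d(uv).astype(float); f=240/np.tan(np.radians(D["fovy"]/2))
    r=np.c_[(uv[:,0]-D["cx"])/f,(uv[:,1]-D["cy"])/f,np.ones(len(uv))]@D["T"][:3,:3].T
    o=D["T"][:3,3]; return o+r*((z-o[2])/r[:,2])[:,None]
def world(D):
    v,u=np.mgrid[:480,:640]; f=240/np.tan(np.radians(D["fovy"]/2)); d=D["d"]
    p=np.stack([(u-D["cx"])/f*d,(v-D["cy"])/f*d,d],-1)
    return p@D["T"][:3,:3].T+D["T"][:3,3]
def big(m):
    c=cv2.findContours(m.astype(np.uint8),cv2.RETR_EXTERNAL,cv2.CHAIN_APPROX_NONE)[0]
    return max(c,key=cv2.contourArea)[:,0]
def circ(p):  # circle fit in plane
    p=p[:,:2]; s=np.linalg.lstsq(np.c_[2*p,np.ones(len(p))],(p**2).sum(1),rcond=None)[0]
    return s[:2],np.sqrt(s[2]+s[:2]@s[:2])
E
python3 - <<'E'
from h import *
boxes={"top":dict(t=(210,180,285,250),b=(335,200,435,298)),"side":dict(t=(205,240,298,360),b=(255,175,355,255))}
for n in boxes:
    D=load(n); W=world(D); hsv=cv2.cvtColor(D["im"],cv2.COLOR_RGB2HSV); H,S,V=[hsv[...,i].astype(int) for i in range(3)]
    def box(k):
        m=np.zeros((480,640),bool);a,b,c,d=boxes[n][k];m[b:d,a:c]=1;return m
    z=W[...,2]; t=box("t"); b=box("b")
    print(n,"bench z",np.median(z[t&(z<.005)]) )
    hm=t&(V<50)
    print(" handle dark px",hm.sum(),"zmax",np.percentile(z[hm],[5,50,95]))
    m=t&(z>.12)&(z<.14); print(" handle top depth xy",W[m].mean(0),m.sum())
    m=t&(z>.006)&(z<.014); c=big(cv2.morphologyEx((m|hm&t&(z>.0)).astype(np.uint8),cv2.MORPH_OPEN,np.ones((3,3))))
    print(" disc",circ(ray(D,cv2.convexHull(c)[:,0] if 1 else c,.010)))
    bm=b&(H>100)&(H<130)&(S>110); e=cv2.convexHull(big(bm))[:,0]; p=ray(D,e,.062)
    if n=="side": p=ray(D,e[e[:,1]<e[:,1].mean()-10],.062)
    print(" bin",circ(p))
    m=b&(z>.056)&(z<.068)&(H>95)&(H<135); print(" bin rim by depth",circ(W[m]),m.sum(),W[m][:,2].mean())
    m=b&(z>.042)&(z<.055)&((H<15)|(H>170))&(S>100); print(" proud",W[m].mean(0) if m.any() else None,m.sum())
D=load("top"); cv2.imwrite("pics/crop.png",cv2.resize(np.ascontiguousarray(D["im"][170:340,200:440,::-1]),None,fx=3,fy=3,interpolation=2))
E
```

```text
top bench z 0.0009391609265883005
 handle dark px 350 zmax [0.04316894 0.12929671 0.13287128]
 handle top depth xy [0.53868204 0.14109594 0.12995505] 259
 disc (array([0.53962951, 0.14144779]), np.float64(0.049578667842057625))
 bin (array([ 0.47403978, -0.09496281]), np.float64(0.07143397181197006))
 bin rim by depth (array([ 0.47479484, -0.09573252]), np.float64(0.06920215228228574)) 1106 0.06149043895941593
 proud [ 0.47452631 -0.09558441  0.04887998] 294
side bench z -0.0006521266528809466
 handle dark px 1199 zmax [0.03494245 0.08849837 0.12946197]
 handle top depth xy [0.53852569 0.14989448 0.12734519] 329
 disc (array([0.53870943, 0.14813396]), np.float64(0.05003696617153461))
 bin (array([ 0.47406079, -0.08900394]), np.float64(0.07128798020609109))
 bin rim by depth (array([ 0.47503316, -0.09085061]), np.float64(0.06979285030098976)) 765 0.059704200863600204
 proud [ 0.47463726 -0.08942792  0.04668828] 201
```

View pics/crop.png

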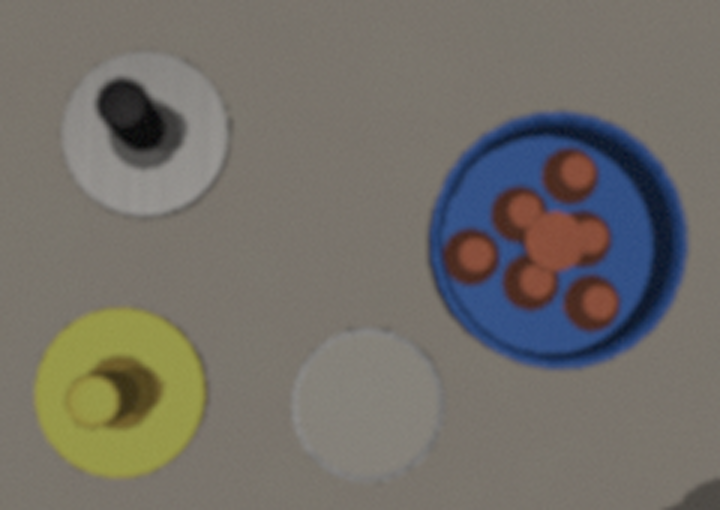

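The crop confirms it: the black-handled grey tamper is at upper left, the yellow look-alike below it, the flat dish at bottom centre, and the proud piece in the middle of the bin. The two cameras disagree by about 6 mm in y. The bin-minus-tamper offset agrees to about 1 mm. I'll move above the tamper and refine with the wrist camera.

Request:
servo_tool(steps=[{"tx": 1.8, "ty": 3.5, "claw": 8.5}, {"tx": 1.8, "ty": 3.5}, {"tx": 1.8, "ty": 3.5}, {"tx": 1.8, "ty": 3.5}, {"tx": 1.8, "ty": 3.5}, {"tx": 1.8, "ty": 3.5}, {"tx": 1.8, "ty": 3.5}, {"tx": 1.8, "ty": 3.5}, {"tx": 1.8, "ty": 3.5}, {"tx": 1.8, "ty": 3.5}, {"tx": 1.8, "ty": 3.5}, {"tx": 1.8, "ty": 3.5}, {"tx": 1.8, "ty": 3.5}, {"tx": 1.8, "ty": 3.5}, {"tx": 1.8, "ty": 3.5}, {"tx": 1.8, "ty": 3.5}, {"tx": 1.8, "ty": 3.5}, {"tx": 1.8, "ty": 3.4}, {"tx": 2.1, "ty": 3.0}, {"tx": 0}], newtons=60)

```text
invalid input at $.steps[0]: expected keys tx, ty, tz, yaw, claw
```

```bash
python3 - <<'E'
from rig import env
import cv2,numpy as np
n="wrist"; o=env.observe(); m=env.camera_model(n); im,d=env.get_image(n)
np.savez(f"pics/w1.npz",im=im,d=d,**m); cv2.imwrite("pics/w1.png",im[:,:,::-1])
print(o["time_s"],o["position"],o["tool_rot"].round(3),o["q"],m["T"].round(3))
E
```

```text
0.1 [ 0.19410741 -0.51435891  0.2497651 ] [[ 0.936  0.353 -0.   ]
 [ 0.353 -0.936  0.001]
 [ 0.    -0.001 -1.   ]] [-8.16647796e+01  2.18389523e+01  7.43789366e+01 -1.62465897e-03
  8.38581971e+01 -1.23338496e+01] [[ 0.353 -0.903 -0.246  0.256]
 [-0.935 -0.341 -0.092 -0.49 ]
 [-0.001  0.262 -0.965  0.374]
 [ 0.     0.     0.     1.   ]]
```

View pics/w1.png

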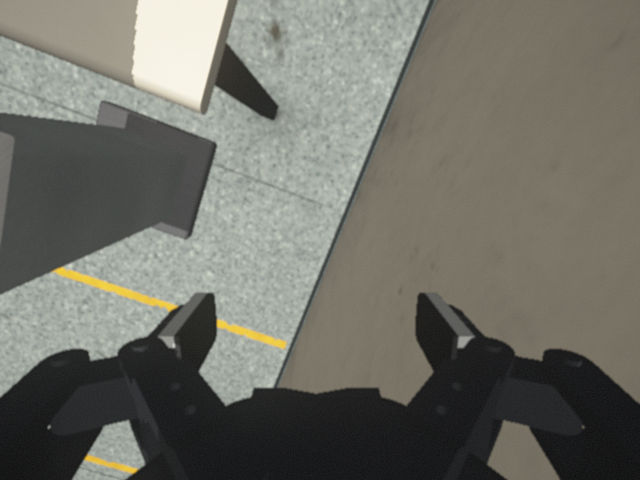

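All five keys are needed. The wrist picture still shows the start pose, so I'll resend the move.

Request:
servo_tool(steps=[{"tx": 1.8, "ty": 3.5, "tz": 0, "yaw": 0, "claw": 8.5}, {"tx": 1.8, "ty": 3.5, "tz": 0, "yaw": 0, "claw": 8.5}, {"tx": 1.8, "ty": 3.5, "tz": 0, "yaw": 0, "claw": 8.5}, {"tx": 1.8, "ty": 3.5, "tz": 0, "yaw": 0, "claw": 8.5}, {"tx": 1.8, "ty": 3.5, "tz": 0, "yaw": 0, "claw": 8.5}, {"tx": 1.8, "ty": 3.5, "tz": 0, "yaw": 0, "claw": 8.5}, {"tx": 1.8, "ty": 3.5, "tz": 0, "yaw": 0, "claw": 8.5}, {"tx": 1.8, "ty": 3.5, "tz": 0, "yaw": 0, "claw": 8.5}, {"tx": 1.8, "ty": 3.5, "tz": 0, "yaw": 0, "claw": 8.5}, {"tx": 1.8, "ty": 3.5, "tz": 0, "yaw": 0, "claw": 8.5}, {"tx": 1.8, "ty": 3.5, "tz": 0, "yaw": 0, "claw": 8.5}, {"tx": 1.8, "ty": 3.5, "tz": 0, "yaw": 0, "claw": 8.5}, {"tx": 1.8, "ty": 3.5, "tz": 0, "yaw": 0, "claw": 8.5}, {"tx": 1.8, "ty": 3.5, "tz": 0, "yaw": 0, "claw": 8.5}, {"tx": 1.8, "ty": 3.5, "tz": 0, "yaw": 0, "claw": 8.5}, {"tx": 1.8, "ty": 3.5, "tz": 0, "yaw": 0, "claw": 8.5}, {"tx": 1.8, "ty": 3.5, "tz": 0, "yaw": 0, "claw": 8.5}, {"tx": 1.8, "ty": 3.4, "tz": 0, "yaw": 0, "claw": 8.5}, {"tx": 2.1, "ty": 3.0, "tz": 0, "yaw": 0, "claw": 8.5}, {"tx": 0, "ty": 0, "tz": 0, "yaw": 0, "claw": 8.5}], newtons=60)

```text
time_s: 2.15
position: [0.5403, 0.1474, 0.2494]
tool_rot: [[0.934, 0.356, -0.0], [0.356, -0.934, 0.001], [-0.0, -0.001, -1.0]]
ft_force: [0.0, -0.1, 0.4]
grip_width: 0.0848
gripper_force: 0.0
```

```bash
cat > w.py <<'E'
import sys,cv2,numpy as np
from rig import env
def snap(n,name):
    o=env.observe(); m=env.camera_model(n); im,d=env.get_image(n)
    np.savez(f"pics/{name}.npz",im=im,d=d,**m); cv2.imwrite(f"pics/{name}.png",im[:,:,::-1])
    print(name,o["time_s"],o["position"],o["tool_rot"].round(3).tolist(),o["ft_force"].round(2),o["grip_width"],o["gripper_force"])
if __name__=="__main__": snap(*sys.argv[1:3])
E
python3 w.py wrist w2
```

```text
w2 2.15 [0.54033254 0.14736289 0.24944012] [[0.934, 0.356, -0.0], [0.356, -0.934, 0.001], [-0.0, -0.001, -1.0]] [ 0.01 -0.06  0.43] 0.08484853922871023 0.0
```

View pics/w2.png

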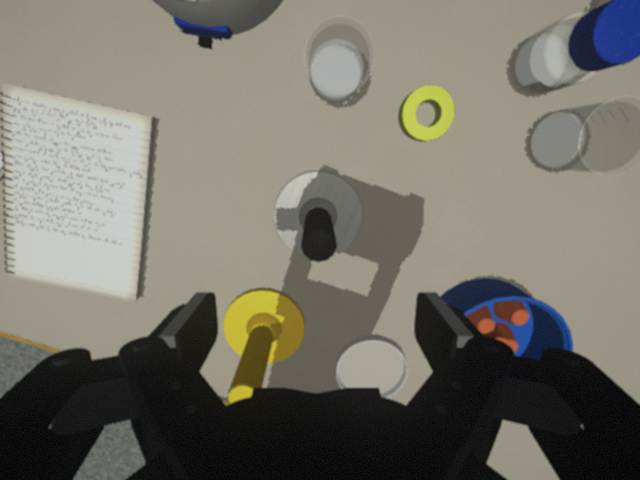

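The wrist view shows the black tamper centred between the fingers, disc at (318,215) and handle top at (319,247). The bin is at lower right, around (515,330).

```bash
python3 - <<'E'
from h import *
D=load("w2"); W=world(D); z=W[...,2]; V=D["im"].max(2)
v,u=np.mgrid[:480,:640]; b=(u>265)&(u<372)&(v>160)&(v<270)
m=b&(V<60)&(z>.118)&(z<.14); print("top",np.median(W[m],0),m.sum(),(W[m].max(0)+W[m].min(0))/2)
print("top ray",circ(ray(D,cv2.convexHull(big(m))[:,0],.13)))
m=b&(z>.006)&(z<.015); print("disc",circ(ray(D,cv2.convexHull(big(m))[:,0],.010)),m.sum())
print("bench",np.median(z[100:150,180:260]))
E
```

```text
top [0.54060228 0.14611132 0.13029653] 962 [0.53930743 0.1456911  0.12537792]
top ray (array([0.54041895, 0.1459656 ]), np.float64(0.01359568960447404))
disc (array([0.53808528, 0.14519946]), np.float64(0.04954762092671744)) 4349
bench 0.0005244746181144455
```

Request:
servo_tool(steps=[{"tx": 0, "ty": -0.2, "tz": -3, "yaw": 0, "claw": 8.5}, {"tx": 0, "ty": 0, "tz": -3, "yaw": 0, "claw": 8.5}, {"tx": 0, "ty": 0, "tz": -3, "yaw": 0, "claw": 8.5}, {"tx": 0, "ty": 0, "tz": -3, "yaw": 0, "claw": 8.5}, {"tx": 0, "ty": 0, "tz": -2, "yaw": 0, "claw": 8.5}, {"tx": 0, "ty": 0, "tz": -0.9, "yaw": 0, "claw": 8.5}, {"tx": 0, "ty": 0, "tz": 0, "yaw": 0, "claw": 8.5}, {"tx": 0, "ty": 0, "tz": 0, "yaw": 0, "claw": 5}, {"tx": 0, "ty": 0, "tz": 0, "yaw": 0, "claw": 3.5}, {"tx": 0, "ty": 0, "tz": 0, "yaw": 0, "claw": 2}, {"tx": 0, "ty": 0, "tz": 0, "yaw": 0, "claw": 2}, {"tx": 0, "ty": 0, "tz": 0, "yaw": 0, "claw": 2}, {"tx": 0, "ty": 0, "tz": 0, "yaw": 0, "claw": 2}, {"tx": 0, "ty": 0, "tz": 0, "yaw": 0, "claw": 2}, {"tx": 0, "ty": 0, "tz": 0, "yaw": 0, "claw": 2}], newtons=80)

```text
time_s: 3.7
position: [0.5393, 0.1426, 0.1018]
tool_rot: [[0.936, 0.353, 0.001], [0.353, -0.936, 0.0], [0.001, 0.0, -1.0]]
ft_force: [-1.1, 2.5, 6.0]
grip_width: 0.0263
gripper_force: 78.1
```

Gripped firmly. Lifting and moving over the bin by the measured relative offset.

Request:
servo_tool(steps=[{"tx": 0, "ty": 0, "tz": 1, "yaw": 0, "claw": 2}, {"tx": 0, "ty": 0, "tz": 2, "yaw": 0, "claw": 2}, {"tx": 0, "ty": 0, "tz": 3, "yaw": 0, "claw": 2}, {"tx": 0, "ty": 0, "tz": 3, "yaw": 0, "claw": 2}, {"tx": 0, "ty": -0.5, "tz": 2, "yaw": 0, "claw": 2}, {"tx": -0.5, "ty": -1, "tz": 1, "yaw": 0, "claw": 2}, {"tx": -0.5, "ty": -2, "tz": 0, "yaw": 0, "claw": 2}, {"tx": -0.8, "ty": -3, "tz": 0, "yaw": 0, "claw": 2}, {"tx": -0.9, "ty": -3, "tz": 0, "yaw": 0, "claw": 2}, {"tx": -0.9, "ty": -3, "tz": 0, "yaw": 0, "claw": 2}, {"tx": -0.9, "ty": -3, "tz": 0, "yaw": 0, "claw": 2}, {"tx": -0.7, "ty": -3, "tz": 0, "yaw": 0, "claw": 2}, {"tx": -0.5, "ty": -2, "tz": 0, "yaw": 0, "claw": 2}, {"tx": -0.5, "ty": -1.5, "tz": 0, "yaw": 0, "claw": 2}, {"tx": -0.3, "ty": -1, "tz": 0, "yaw": 0, "claw": 2}, {"tx": 0, "ty": -0.5, "tz": 0, "yaw": 0, "claw": 2}, {"tx": 0, "ty": 0, "tz": 0, "yaw": 0, "claw": 2}, {"tx": 0, "ty": 0, "tz": 0, "yaw": 0, "claw": 2}, {"tx": 0, "ty": 0, "tz": 0, "yaw": 0, "claw": 2}])

```text
time_s: 5.6
position: [0.4742, -0.092, 0.2213]
tool_rot: [[0.935, 0.354, -0.0], [0.354, -0.935, 0.0], [-0.0, -0.0, -1.0]]
ft_force: [0.1, -0.2, -1.6]
grip_width: 0.0264
gripper_force: 78.8
```

```bash
python3 w.py side s2; python3 w.py top t2; python3 -c "
import cv2,numpy as np
a=cv2.imread('pics/s2.png')[60:300,190:430];b=cv2.imread('pics/t2.png')[130:370,270:510]
cv2.imwrite('pics/st2.png',cv2.resize(np.hstack([a,b]),(800,400)))"
```

```text
s2 5.6 [ 0.47423385 -0.0919877   0.22127393] [[0.935, 0.354, -0.0], [0.354, -0.935, 0.0], [-0.0, -0.0, -1.0]] [ 0.09 -0.2  -1.6 ] 0.02640121761773123 78.79696011543274
t2 5.65 [ 0.47424516 -0.09200773  0.22127478] [[0.935, 0.354, -0.0], [0.354, -0.935, 0.0], [-0.0, -0.0, -1.0]] [ 0.71 -0.03 -2.52] 0.026279564601568425 78.79728198051453
```

View pics/st2.png

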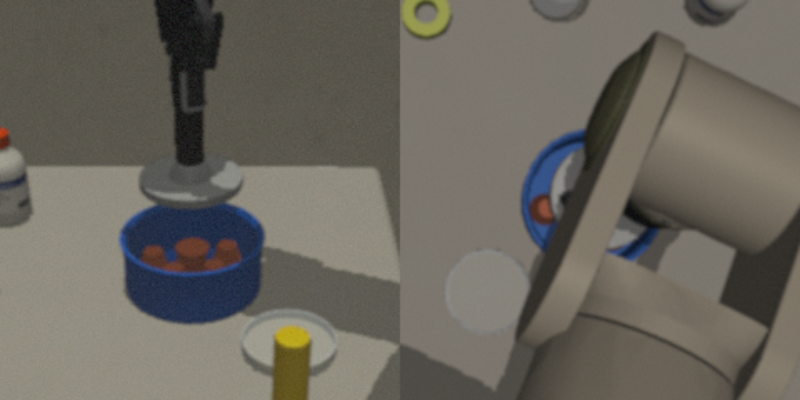

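The left half (side view) shows the tamper held upright above the bin. The right half (top view) is partly hidden by the arm. I'll check the centring in the side view.

```bash
python3 - <<'E'
from h import *
D=load("s2"); W=world(D); z=W[...,2]; v,u=np.mgrid[:480,:640]
hsv=cv2.cvtColor(D["im"],cv2.COLOR_RGB2HSV)
m=(u>262)&(u<350)&(v>140)&(v<190)&(z>.10)&(z<.145)&(np.abs(W[...,1]+.09)<.07)
p=W[m]; print(m.sum(),"z",np.percentile(p[:,2],[2,50,98]))
t=m&(z>.122); c=cv2.convexHull(big(m))[:,0]
print("disc",circ(ray(D,c,.1295)), "lower edge",circ(ray(D,c[c[:,1]>175],.1195)))
s=m&(hsv[...,2]>85); q=W[s]; A=np.c_[q[:,:2],np.ones(len(q))]; k=np.linalg.lstsq(A,q[:,2],rcond=None)[0]; print("disc plane tilt deg",np.degrees(np.arctan(k[:2])),s.sum(),(q.min(0)+q.max(0))/2)
E
```

```text
1587 z [0.12152599 0.12924377 0.1426145 ]
disc (array([ 0.47413354, -0.08039988]), np.float64(0.05314716978460556)) lower edge (array([ 0.47484588, -0.09169121]), np.float64(0.04931660939789903))
disc plane tilt deg [-0.27943942  0.41657709] 1020 [ 0.47385607 -0.08711913  0.1316253 ]
```

Centred within about 2 mm, tilt below 0.5°. Descending.

Request:
servo_tool(steps=[{"tx": 0, "ty": 0, "tz": -1.5, "yaw": 0, "claw": 2}, {"tx": 0, "ty": 0, "tz": -1.5, "yaw": 0, "claw": 2}, {"tx": 0, "ty": 0, "tz": -1.5, "yaw": 0, "claw": 2}, {"tx": 0, "ty": 0, "tz": -1, "yaw": 0, "claw": 2}, {"tx": 0, "ty": 0, "tz": -0.8, "yaw": 0, "claw": 2}, {"tx": 0, "ty": 0, "tz": -0.3, "yaw": 0, "claw": 2}, {"tx": 0, "ty": 0, "tz": -0.2, "yaw": 0, "claw": 2}, {"tx": 0, "ty": 0, "tz": -0.2, "yaw": 0, "claw": 2}, {"tx": 0, "ty": 0, "tz": -0.2, "yaw": 0, "claw": 2}, {"tx": 0, "ty": 0, "tz": -0.2, "yaw": 0, "claw": 2}, {"tx": 0, "ty": 0, "tz": -0.2, "yaw": 0, "claw": 2}, {"tx": 0, "ty": 0, "tz": 0, "yaw": 0, "claw": 2}])

```text
time_s: 6.9
position: [0.4741, -0.0926, 0.1452]
tool_rot: [[0.936, 0.353, -0.0], [0.353, -0.936, 0.0], [-0.0, -0.0, -1.0]]
ft_force: [0.3, -0.4, -3.2]
grip_width: 0.0262
gripper_force: 78.9
```

Request:
servo_tool(steps=[{"tx": 0, "ty": 0, "tz": -0.2, "yaw": 0, "claw": 2}, {"tx": 0, "ty": 0, "tz": -0.2, "yaw": 0, "claw": 2}, {"tx": 0, "ty": 0, "tz": -0.2, "yaw": 0, "claw": 2}, {"tx": 0, "ty": 0, "tz": -0.2, "yaw": 0, "claw": 2}, {"tx": 0, "ty": 0, "tz": 0, "yaw": 0, "claw": 2}, {"tx": 0, "ty": 0, "tz": 0, "yaw": 0, "claw": 2}])

```text
time_s: 7.5
position: [0.474, -0.0925, 0.1371]
tool_rot: [[0.936, 0.353, -0.001], [0.353, -0.936, 0.0], [-0.0, -0.0, -1.0]]
ft_force: [0.1, -0.1, -2.4]
grip_width: 0.0261
gripper_force: 78.9
```

Request:
servo_tool(steps=[{"tx": 0, "ty": 0, "tz": -0.1, "yaw": 0, "claw": 2}, {"tx": 0, "ty": 0, "tz": -0.1, "yaw": 0, "claw": 2}, {"tx": 0, "ty": 0, "tz": -0.1, "yaw": 0, "claw": 2}, {"tx": 0, "ty": 0, "tz": 0, "yaw": 0, "claw": 2}, {"tx": 0, "ty": 0, "tz": 0, "yaw": 0, "claw": 2}])

```text
time_s: 8.0
position: [0.4742, -0.0926, 0.1346]
tool_rot: [[0.936, 0.353, 0.0], [0.353, -0.936, -0.0], [0.0, 0.0, -1.0]]
ft_force: [-1.3, -0.0, 4.3]
grip_width: 0.0265
gripper_force: 79.4
```

```bash
python3 w.py side s3; python3 -c "
import cv2
cv2.imwrite('pics/s3c.png',cv2.resize(cv2.imread('pics/s3.png')[60:300,190:430],(600,600),interpolation=2))"
```

```text
s3 8.0 [ 0.47421755 -0.09259442  0.13464101] [[0.936, 0.353, 0.0], [0.353, -0.936, -0.0], [0.0, 0.0, -1.0]] [-1.34 -0.03  4.31] 0.026540667165574523 79.4268786907196
```

View pics/s3c.png

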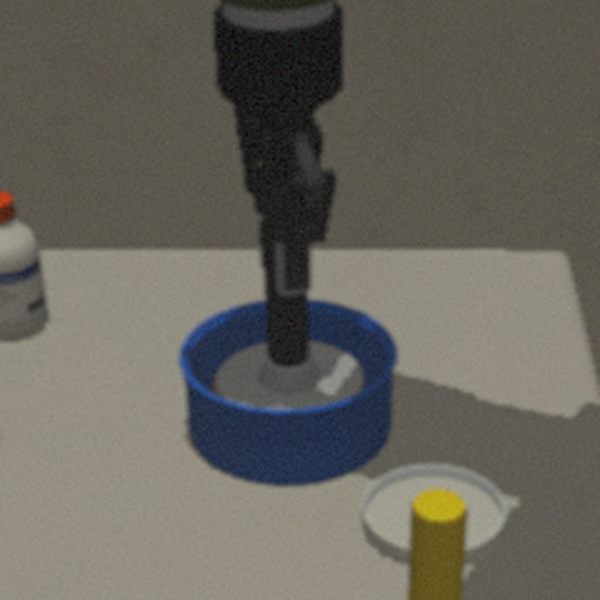

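The disc sits level and centred in the bin, at bed height, with the contact force starting to rise. I'll press a little harder and hold, then lift out and go back the way I came.

Request:
servo_tool(steps=[{"tx": 0, "ty": 0, "tz": -0.1, "yaw": 0, "claw": 2}, {"tx": 0, "ty": 0, "tz": 0, "yaw": 0, "claw": 2}, {"tx": 0, "ty": 0, "tz": 0, "yaw": 0, "claw": 2}, {"tx": 0, "ty": 0, "tz": 0, "yaw": 0, "claw": 2}])

```text
time_s: 8.45
position: [0.4743, -0.0925, 0.1345]
tool_rot: [[0.936, 0.353, 0.001], [0.353, -0.936, -0.001], [0.001, 0.001, -1.0]]
ft_force: [-3.7, 3.3, 14.8]
grip_width: 0.0263
gripper_force: 80.5
```

Request:
servo_tool(steps=[{"tx": 0, "ty": 0, "tz": 0.3, "yaw": 0, "claw": 2}, {"tx": 0, "ty": 0, "tz": 1, "yaw": 0, "claw": 2}, {"tx": 0, "ty": 0, "tz": 2, "yaw": 0, "claw": 2}, {"tx": 0, "ty": 0, "tz": 2.5, "yaw": 0, "claw": 2}, {"tx": 0, "ty": 0, "tz": 2, "yaw": 0, "claw": 2}, {"tx": 0, "ty": 0, "tz": 1, "yaw": 0, "claw": 2}, {"tx": 0.3, "ty": 1, "tz": 0, "yaw": 0, "claw": 2}, {"tx": 0.5, "ty": 2, "tz": 0, "yaw": 0, "claw": 2}, {"tx": 0.9, "ty": 3, "tz": 0, "yaw": 0, "claw": 2}, {"tx": 0.9, "ty": 3, "tz": 0, "yaw": 0, "claw": 2}, {"tx": 0.9, "ty": 3, "tz": 0, "yaw": 0, "claw": 2}, {"tx": 0.9, "ty": 3, "tz": 0, "yaw": 0, "claw": 2}, {"tx": 0.7, "ty": 3, "tz": 0, "yaw": 0, "claw": 2}, {"tx": 0.7, "ty": 2.5, "tz": 0, "yaw": 0, "claw": 2}, {"tx": 0.5, "ty": 2, "tz": 0, "yaw": 0, "claw": 2}, {"tx": 0.2, "ty": 1, "tz": 0, "yaw": 0, "claw": 2}, {"tx": 0, "ty": 0, "tz": 0, "yaw": 0, "claw": 2}])

```text
time_s: 10.15
position: [0.5388, 0.1436, 0.2202]
tool_rot: [[0.935, 0.355, -0.002], [0.355, -0.935, 0.0], [-0.002, -0.001, -1.0]]
ft_force: [0.2, 0.5, -2.8]
grip_width: 0.0264
gripper_force: 78.8
```

```bash
python3 w.py side s4; python3 w.py top t4; python3 - <<'E'
import sys; sys.path.insert(0,'.')
from h import *
for n,b in(("s4",(255,175,355,255)),("t4",(335,200,435,298))):
    D=load(n);W=world(D);hsv=cv2.cvtColor(D["im"],cv2.COLOR_RGB2HSV).astype(int)
    a,c,d,e=b; H=hsv[c:e,a:d]; w=W[c:e,a:d]; m=((H[...,0]<15)|(H[...,0]>170))&(H[...,1]>100)
    print(n,m.sum(),np.percentile(w[m][:,2],[50,90,97,99.5]))
a=cv2.imread('pics/s4.png')[160:280,240:360];b=cv2.imread('pics/t4.png')[190:310,325:445]
cv2.imwrite('pics/st4.png',cv2.resize(np.hstack([a,b]),(800,400),interpolation=2))
E
```

```text
s4 10.15 [0.53876024 0.14362157 0.22023546] [[0.935, 0.355, -0.002], [0.355, -0.935, 0.0], [-0.002, -0.001, -1.0]] [ 0.16  0.5  -2.82] 0.026394071052034854 78.82676482200623
t4 10.2 [0.53877754 0.14264437 0.22050286] [[0.935, 0.354, -0.002], [0.354, -0.935, -0.0], [-0.002, -0.0, -1.0]] [-0.44 -0.35 -2.42] 0.0263244896924874 78.82724404335022
s4 650 [0.03164322 0.03331949 0.03406665 0.0349776 ]
t4 1465 [0.03262894 0.03548133 0.03666591 0.91787209]
```

View pics/st4.png

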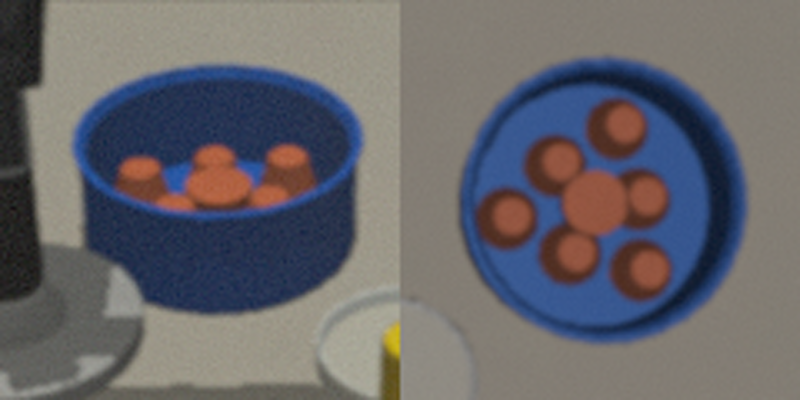

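Both views show the middle piece level with the others (all tops at 33–35 mm). Now I'll set the tamper down at its original spot, 24 cm from the bin.

Request:
servo_tool(steps=[{"tx": 0, "ty": 0, "tz": -2, "yaw": 0, "claw": 2}, {"tx": 0, "ty": 0, "tz": -3, "yaw": 0, "claw": 2}, {"tx": 0, "ty": 0, "tz": -3, "yaw": 0, "claw": 2}, {"tx": 0, "ty": 0, "tz": -2, "yaw": 0, "claw": 2}, {"tx": 0, "ty": 0, "tz": -1, "yaw": 0, "claw": 2}, {"tx": 0, "ty": 0, "tz": -0.4, "yaw": 0, "claw": 2}, {"tx": 0, "ty": 0, "tz": -0.2, "yaw": 0, "claw": 2}, {"tx": 0, "ty": 0, "tz": -0.2, "yaw": 0, "claw": 2}, {"tx": 0, "ty": 0, "tz": -0.1, "yaw": 0, "claw": 2}, {"tx": 0, "ty": 0, "tz": 0, "yaw": 0, "claw": 2}, {"tx": 0, "ty": 0, "tz": 0, "yaw": 0, "claw": 2}])

```text
time_s: 11.35
position: [0.5393, 0.1425, 0.1027]
tool_rot: [[0.936, 0.353, 0.001], [0.353, -0.936, 0.0], [0.001, 0.0, -1.0]]
ft_force: [0.3, -0.2, -2.2]
grip_width: 0.0265
gripper_force: 78.9
```

Request:
servo_tool(steps=[{"tx": 0, "ty": 0, "tz": -0.1, "yaw": 0, "claw": 2}, {"tx": 0, "ty": 0, "tz": 0, "yaw": 0, "claw": 2}, {"tx": 0, "ty": 0, "tz": 0, "yaw": 0, "claw": 2}])

```text
time_s: 11.65
position: [0.5394, 0.1426, 0.1018]
tool_rot: [[0.936, 0.353, 0.001], [0.353, -0.936, 0.0], [0.001, 0.0, -1.0]]
ft_force: [-1.2, 0.4, 3.3]
grip_width: 0.0265
gripper_force: 79.7
```

On the bench. Releasing and rising.

Request:
servo_tool(steps=[{"tx": 0, "ty": 0, "tz": 0, "yaw": 0, "claw": 3.5}, {"tx": 0, "ty": 0, "tz": 0, "yaw": 0, "claw": 5}, {"tx": 0, "ty": 0, "tz": 0, "yaw": 0, "claw": 8.5}, {"tx": 0, "ty": 0, "tz": 0, "yaw": 0, "claw": 8.5}, {"tx": 0, "ty": 0, "tz": 0, "yaw": 0, "claw": 8.5}, {"tx": 0, "ty": 0, "tz": 0, "yaw": 0, "claw": 8.5}, {"tx": 0, "ty": 0, "tz": 1, "yaw": 0, "claw": 8.5}, {"tx": 0, "ty": 0, "tz": 3, "yaw": 0, "claw": 8.5}, {"tx": 0, "ty": 0, "tz": 3, "yaw": 0, "claw": 8.5}, {"tx": 0, "ty": 0, "tz": 3, "yaw": 0, "claw": 8.5}, {"tx": 0, "ty": 0, "tz": 3, "yaw": 0, "claw": 8.5}, {"tx": 0, "ty": 0, "tz": 1, "yaw": 0, "claw": 8.5}, {"tx": 0, "ty": 0, "tz": 0, "yaw": 0, "claw": 8.5}, {"tx": 0, "ty": 0, "tz": 0, "yaw": 0, "claw": 8.5}])

```text
time_s: 13.05
position: [0.5387, 0.1424, 0.2401]
tool_rot: [[0.936, 0.353, -0.002], [0.353, -0.936, -0.0], [-0.002, -0.001, -1.0]]
ft_force: [-0.2, -0.1, -0.4]
grip_width: 0.0851
gripper_force: 0.0
```

```bash
python3 w.py side s5
```

```text
s5 13.05 [0.53868571 0.14237003 0.24013313] [[0.936, 0.353, -0.002], [0.353, -0.936, -0.0], [-0.002, -0.001, -1.0]] [-0.24 -0.08 -0.36] 0.08510384088441185 0.0
```

View pics/s5.png

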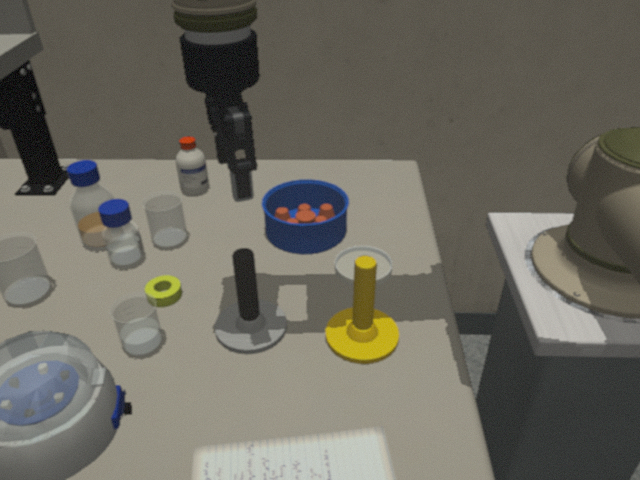

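The tamper stands upright and released at (250,325), the bed in the bin at (306,215) is level, and the gripper is clear.

```bash
python3 -c "
from rig import env
print(env.close_job())"
```

```text
the job is handed in; nothing more can be done
None
```

I pressed the proud piece down with the tamper until its top measured level with the rest of the bed, then stood the tamper upright on the bench about 24 cm from the bin, released it, and handed the job in at about 13 s; no verdict was returned.

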